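Turn a column over to a side grip in a V-rest and lay it in its holder

TASK

Take the orange-capped column out of the rack by its capped end, set it down in the sloping V-rest with its foot against the stop, and let go of it there. Then pick it up again by its middle and lay it gently in the flat holder, both saddles under it and the orange cap towards the orange end stop, and leave it lying there. Do not lay or drop it on the desk, and leave the grey-capped column, the tubes and everything else where they are.

Things in the scene. Friction and masses are not known exactly. Their poses are not given: they have to be found in the camera images.
- column: Steel chromatography column, a smooth rod 14 mm in diameter and 160 mm long, 0.08 kg (varies by a third), with an orange cap over its last 36 mm (same diameter). Origin at the centre of the plain foot end, z along the rod to the orange cap. At the start it stands upright in the rack on its foot, 3 mm above the desk, and leans up to 2 degrees.
- column_mid (a point): Middle of the orange-capped column, on its axis, 80 mm from either end.
- column_cap (a point): Centre of the orange cap's end face, on the column's axis, 160 mm from the foot.
- grey_column: The same kind of column with a grey cap; it stands in the rack 120 mm from the orange one (either may be at either end). Not to be moved. Origin at the centre of its foot, z along the rod.
- rack: Green tube rack, 64 x 160 x 74 mm, fixed to the desk. Origin under its centre, y along its length. Hole plate 56 to 59 mm above the desk (holes 17 x 16 mm), floor 3 mm. The columns stand at x = -13.5 mm, y = +60 and -60 mm in its frame. A column's foot must rise above 75 mm to clear the rack.
- rest: Blue-painted metal V-rest with grey saddles, fixed to the desk, at most 0.14 m high: base plate 85 x 150 x 8 mm (x, y, z) and a cradle that slopes up at 45 degrees towards its own +y. Origin under the centre of the base plate. A column let go in the cradle may slide down to the foot stop; seated, it sticks out 42 mm beyond the upper saddle.
- cradle: Sloping cradle of the rest. Origin: where a column's foot centre rests, at the black stop. z: axis of a seated column, 45 degrees up; x: level, across it; the Vs open to -y (upward). Two 90 degree V saddles, 12 mm thick, centred at z = 40 and 112 mm, 29 mm wide at the mouth, 4 mm beyond the axis. In the 60 mm gap between them nothing is nearer than 34 mm below the axis.
- holder: Flat column holder, fixed: white base 216 x 70 x 10 mm, origin under its centre. A column lies along x, axis 47 mm up, in two 90 degree V saddles 12 mm thick at x = -50 and +50 mm, mouths 29 mm wide, 51 mm up. End stops 34 mm wide, 56 mm high, inner faces at x = +88 (orange) and -88 mm (grey): 8 mm play each end. Between the saddles nothing rises above 10 mm.
- tube_a: White-capped sample tube, 18 x 18 x 90 mm, standing in the rack; not to be moved. Origin at its foot.
- tube_b: Blue-capped sample tube, 18 x 18 x 90 mm, standing in the rack; not to be moved. Origin at its foot.
- bottle: Small glass bottle with a blue cap, 53 mm in diameter, 104 mm high, at the back of the desk; not to be moved. Origin under its centre.
- hygro: White digital hygrometer, 43 x 62 x 60 mm, at the back of the desk; not to be moved. Origin under its centre.
- can: Black plastic can, 43 mm in diameter, 61 mm high, at the back of the desk; not to be moved. Origin under its centre.
Not all that is in view belongs to the job. There is more than one size of the rest; the one meant has the size given above.

How it is judged:
On the way, in this order (a step that is already met when the one before it is completed fails the run):
1. the orange-capped column lies in both saddles of the V-rest, its foot within 8 mm of the stop, let go and still (x of column_mid in the frame of cradle between -0.006 and 0.006 m and y of column_mid in the frame of cradle between -0.006 and 0.006 m and z of column_mid in the frame of cradle between 0.07 and 0.088 m and angle between the z axis of column and the z axis of cradle, either way round below 0.1 rad and height (world z) of column_cap above 0.12 m and linear speed of column below 0.02 m/s and angular speed of column below 0.2 rad/s and contact force between the fingers and column below 0.1 N), for 0.3 s.
2. the column is held by its middle (grip centre within 40 mm of the middle) and lifted out of the V-rest (distance between the grasp point and column_mid below 0.04 m and contact force between the fingers and column above 1 N and contact force between column and rest below 0.1 N and y of column_mid in the frame of cradle below -0.03 m), for 0.1 s.
At the end, for the whole second after the job is handed in: The orange-capped column lies still and released in both saddles of the flat holder (middle within 12 mm lengthwise, 6 mm sideways and in height of its seat, within 0.08 rad of the holder's axis), orange cap towards the orange stop (x of column_mid in the frame of holder between -0.012 and 0.012 m and y of column_mid in the frame of holder between -0.006 and 0.006 m and z of column_mid in the frame of holder between 0.041 and 0.053 m and angle between the z axis of column and the x axis of holder, either way round below 0.08 rad and x of column_cap in the frame of holder above 0.05 m and linear speed of column below 0.02 m/s and angular speed of column below 0.2 rad/s and contact force between the fingers and column below 0.1 N); the robot touches nothing.
It fails at once if the column is laid or dropped on the desk (its middle lower than 25 mm, its cap lower than 16 mm, or its foot lower than 16 mm while it leans over 0.3 rad) (height (world z) of column_mid below 0.025 m or height (world z) of column_cap below 0.016 m or (height (world z) of column below 0.016 m and angle between column's own z axis and vertical above 0.3 rad)).
It fails at once if the column is pressed or dropped hard into the holder (more than 60 N) (contact force between column and holder above 60 N).
It fails at once if the grey-capped column, a tube or another thing on the desk is moved by more than 25 mm (distance of any of grey_column, tube_a, tube_b, bottle, hygro, can from where it was at the start of the episode above 0.025 m).
It also fails if it takes over 61 s, if anything falls off the work surface, if the arm or the gripper's body presses on something with over 40 N, if the wrist force passes 120 N, or if a joint passes its speed limit or range.

ROBOT

A 6-joint arm with a two-finger parallel gripper is mounted at the origin on a cart in front of the work surface, level with it; the furniture and walls round the work are solid. World frame = base frame: x ahead of the robot, y to its left, z up, the work surface at z = 0. Lengths are in m, angles in rad, forces in N, time in s.
With the tool pointing down it reaches from about 0.25 to 0.725 m from the base axis. Payload 4 kg.
Tool frame: the origin (TCP) lies at the very end of the fingers, on their centre line; the grasp point (between the pads) lies 19 mm behind it; z points along the fingers, y is the line along which they close (so a half turn about z gives the same grasp; the last joint's range is limited). The gripper opens to 85 mm and grips with 20 to 120 N. Pads are 22 mm wide; open, the fingers measure 114 mm over their backs; the gripper's body (76 mm by 85 mm) begins 54 mm behind the grasp point. The pads swing forward as they close: fully open they stand 13 mm farther back than shut.
Start: joints at [-1.299, 0.241, 0.005, 1.335, 0, 1.571], TCP at [0.134, -0.482, 0.231] pointing down, gripper open.
Joint ranges: [-2.72, 2.72], [-1.05, 1.87], [-1.09, 1.28], [-1.99, 2.15], [-1.42, 1.44], [-3.14, 3.14]. Speed limits (rad/s): [2.79, 2.79, 3.14, 3.14, 3.14, 3.14].

INTERFACE

Orientations are given as a unit quaternion [x, y, z, w].
In Python, from workcell import telemetry, vision, workorder gives the robot as it stands.
- The arm moves only by the shell command python3 -m inch 'ROWS'. ROWS is JSON, a list of rows, each a list of 3 entries, a list of its own where there are three numbers: the turn, a rotation vector about the tool's x, y, z scaled (see below), then the shift along the tool's x, y, z scaled (see below), then the closure, from -1 (fully open) to 1 (shut). A call has 1 to 10 rows; each row shifts and turns the commanded pose from where the row before left it, along the tool's axes as they then stand; what a row does not reach is not made up. The controller multiplies each number of a shift by 0.3 m and each number of a turn by 360 degrees. A row lasts 1/12 s, in which the tool goes at most 41.7 mm and 7.16 degrees, less where a joint would pass 70% of its speed; a pose out of reach is approached as far as the arm can. A call with a number of a shift or a turn outside -1 to 1 is refused whole. A call with a gripper value outside its range is refused whole. The fingers move at their own pace and stop on an object; the grip force is fixed at half the most. Time passes only in rows, so rows that do not move let the fingers close. It gives the time, the measured TCP pose, the force, the opening and the grip force at its end, in the units of the state.
- telemetry.get_obs(): the state, without advancing time (a new reading comes with each control period).
- vision.camera(name): name is "side" or "top" or "wrist"; returns a dict with "img" (420x560x3 uint8, red, green, blue), "fov_y" (degrees; the focal length in pixels is half the picture's height over the tangent of half this angle, whatever the lens; pixels are square), "cx", "cy" (the principal point, pixels), "pose" (4x4, takes a point from camera to world coordinates). Camera axes: x right, y up, looking along -z (the intrinsics and any distortion apply to the point x, -y, -z); pixel columns grow to the right and rows downward; lengths in m; the calibration is good to about 2 mm. A picture is of the moment at which its call begins. There is no depth.
- workorder.job_done(): hands the job in; it is judged then, once.
The state is a dict: "clock": time; "joint_pos": joint angles; "joint_vel": joint speeds; "tau": joint torques, N m; "eef_pos": TCP position; "tool_rot": TCP orientation; "ft_force": force on the tool from outside, world axes, zero at the start; "ft_torque": the same for the moment, N m; "grip_width": finger opening in m; "grasp_force": force on a finger pad.
Only numpy, scipy, OpenCV 4.12 (cv2) and the standard library are available. Lean on these libraries where they do the work, as an engineer would, in place of code of your own. Each camera call takes 0.05 s, during which the arm holds its last target. There are 200 camera calls.

## Working session

There is one attempt and no reset: what is moved stays moved. The work goes in short steps, Python scripts to look and compute and a shell command to move; the robot and the scene stay as the last step left them, time stands still between calls to the robot, and variables do not carry over. Pictures are saved under pics/ and viewed, at most 10 in all, crops included, and the job is handed in when it is done.

```bash
mkdir -p pics; ls
python3 - <<'E'
from workcell import telemetry, vision
import cv2,numpy as np
o=telemetry.get_obs(); print(o)
for n in("side","top","wrist"):
    c=vision.camera(n); cv2.imwrite(f"pics/{n}0.png",c["img"][:,:,::-1]); print(n,{k:v for k,v in c.items() if k!="img"})
    np.save(f"{n}0.npy",c,allow_pickle=True)
E
```

```text
pics
{'clock': 0.0, 'joint_pos': array([-1.29899881e+00,  2.41401509e-01,  3.74244102e-03,  1.33518205e+00,
        1.45717979e-05,  1.57078424e+00]), 'joint_vel': array([-0.00022129,  0.00132919, -0.0002117 ,  0.00161845,  0.00098333,
        0.00046737]), 'tau': array([ 3.89609140e-04, -3.72319543e+01,  2.52406704e+01,  1.69164408e-02,
       -1.69884247e-04,  3.88213834e-06]), 'eef_pos': array([ 0.13407055, -0.48105023,  0.23042562]), 'tool_rot': array([ 9.90778631e-01,  1.35486747e-01, -1.31290153e-04, -1.01395686e-03]), 'ft_force': array([ 0.19719497,  0.17835683, -0.44127633]), 'ft_torque': array([ 0.0092187 ,  0.03365339, -0.03288077]), 'grasp_force': 0.0, 'grip_width': 0.08519039347052827}
side {'fov_y': 46.80318592793096, 'cx': 277.0630259985621, 'cy': 207.75769187841857, 'pose': array([[ 0.76229903,  0.33922407, -0.55120524, -0.16017008],
       [-0.64719037,  0.39070602, -0.6545941 , -0.95949678],
       [-0.00669487,  0.85573117,  0.51737737,  0.8216637 ],
       [ 0.        ,  0.        ,  0.        ,  1.        ]])}
top {'fov_y': 55.80080326673543, 'cx': 283.5882661036523, 'cy': 212.3509349358851, 'pose': array([[-0.0241635 ,  0.98915621, -0.14486588,  0.44988685],
       [-0.99964449, -0.02554052, -0.00765301, -0.04915347],
       [-0.01126998,  0.14462946,  0.9894217 ,  1.15471002],
       [ 0.        ,  0.        ,  0.        ,  1.        ]])}
wrist {'fov_y': 69.92662970101217, 'cx': 280.3295107241353, 'cy': 210.89031103510027, 'pose': array([[ 2.68114440e-01,  9.26676172e-01,  2.63412070e-01,
         2.00961951e-01],
       [-9.63387063e-01,  2.57930921e-01,  7.31915738e-02,
        -4.60743399e-01],
       [-1.17230305e-04, -2.73391498e-01,  9.61902841e-01,
         3.73439690e-01],
       [ 0.00000000e+00,  0.00000000e+00,  0.00000000e+00,
         1.00000000e+00]])}
```

View pics/top0.png

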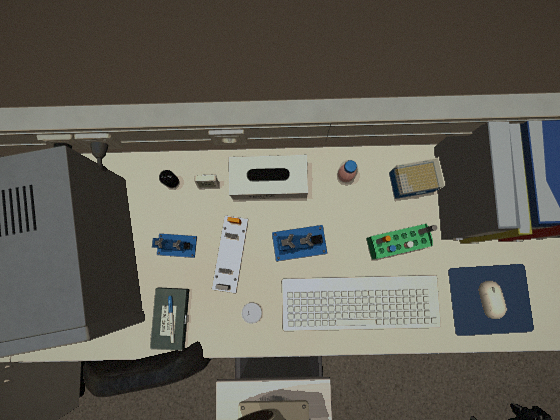

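View pics/side0.png

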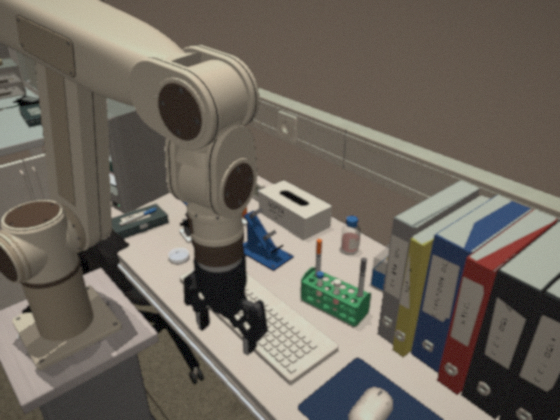

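The top view shows the holder at (230,255) with its orange end up, the large rest at (300,242), the small decoy rest at (175,244) and the rack at (400,241). In the side view the orange column is the left one, at (319,255).

```bash
cat > h.py <<'E'
import numpy as np,cv2
from scipy.spatial.transform import Rotation as R
def load(n): return np.load(n+".npy",allow_pickle=True).item()
def grab(n,tag):
    from workcell import vision
    c=vision.camera(n); np.save(n+tag+".npy",c,allow_pickle=True); return c
def ray(c,u,v):
    f=210/np.tan(np.radians(c["fov_y"]/2)); P=np.array(c["pose"])
    d=P[:3,:3]@np.array([(u-c["cx"])/f,-(v-c["cy"])/f,-1]); return P[:3,3],d
def onz(c,u,v,z):
    o,d=ray(c,u,v); return o+d*(z-o[2])/d[2]
def proj(c,p):
    f=210/np.tan(np.radians(c["fov_y"]/2)); P=np.array(c["pose"]); q=P[:3,:3].T@(np.array(p)-P[:3,3])
    return c["cx"]+f*q[0]/-q[2], c["cy"]-f*q[1]/-q[2]
def tri(c1,p1,c2,p2):
    o1,d1=ray(c1,*p1);o2,d2=ray(c2,*p2)
    s=np.linalg.lstsq(np.c_[d1,-d2],o2-o1,rcond=None)[0]
    a=o1+s[0]*d1;b=o2+s[1]*d2; return (a+b)/2,np.linalg.norm(a-b)
E
python3 - <<'E'
from h import *
c=load("top0")["img"][:,:,::-1]
a=cv2.resize(c[205:300,205:335],None,fx=6,fy=6,interpolation=cv2.INTER_CUBIC)
cv2.imwrite("pics/crop1.png",a)
t=load("top0"); hsv=cv2.cvtColor(t["img"],cv2.COLOR_RGB2HSV)
def blobs(m,name,z,mn=20):
    n,l,s,ce=cv2.connectedComponentsWithStats(m.astype(np.uint8))
    for i in range(1,n):
        if s[i,4]>=mn:
            pts=np.argwhere(l==i)[:,::-1].astype(np.float32)
            w=np.array([onz(t,u,v,z)[:2] for u,v in pts],np.float32)
            r=cv2.minAreaRect(w); print(name,s[i],ce[i].round(1),[np.round(q,4) for q in r])
H,S,V=[hsv[...,i].astype(int) for i in range(3)]
blobs((H>100)&(H<118)&(S>130)&(V>60),"blue",.004,60)
blobs((H>45)&(H<90)&(S>100)&(V>50),"green",.06,60)
blobs((H>5)&(H<20)&(S>170)&(V>130),"orange",.056,5)
E
```

```text
blue [527 121  33 103 172] [536.4 182.8] [array([ 0.7181, -0.7804]), array([0.3134, 0.0591]), np.float64(10.7742)]
blue [ 542  120   18   86 1090] [552.3 155.2] [array([ 0.7517, -0.835 ]), array([0.0506, 0.2606]), np.float64(82.9233)]
blue [345 160  12  12 104] [350.4 165.8] [array([ 0.7533, -0.2426]), array([0.0325, 0.0324]), np.float64(23.4422)]
blue [ 272  225   55   36 1071] [298. 243.] [array([ 0.5291, -0.0829]), array([0.0825, 0.1483]), np.float64(7.0732)]
blue [153 234  44  23 589] [176.2 245. ] [array([0.5314, 0.2814]), array([0.1251, 0.0606]), np.float64(84.7561)]
green [ 371  224   60   35 1041] [401.1 240.9] [array([ 0.5225, -0.3604]), array([0.0625, 0.164 ]), np.float64(11.5193)]
orange [228 217  11   6  43] [232.9 219.3] [array([0.5946, 0.1012]), array([0.03  , 0.0107]), np.float64(80.3645)]
orange [386 236   5   5  20] [387.7 237.9] [array([ 0.5316, -0.3275]), array([0.0111, 0.0111]), np.float64(88.5599)]
```

View pics/crop1.png

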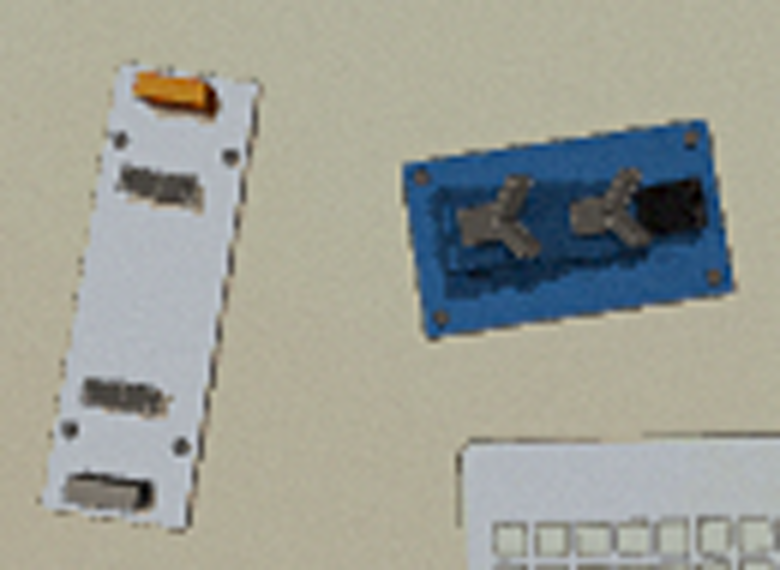

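The crop shows the holder with its orange stop at the top and dark saddles at about (160,187) and (123,397). The large rest has its black stop on the right (world -y), so the cradle rises towards +y.

Run:
```python
from h import *
t=load("top0");s=load("side0")
def cent(c,box,f):
    h=cv2.cvtColor(c["img"],cv2.COLOR_RGB2HSV).astype(int); m=f(h[...,0],h[...,1],h[...,2])
    k=np.zeros_like(m);u0,v0,u1,v1=box;k[v0:v1,u0:u1]=1;p=np.argwhere(m&k.astype(bool))[:,::-1];return p
org=lambda H,S,V:(H>3)&(H<22)&(S>140)&(V>100)
pt=cent(t,(375,225,400,250),org);ps=cent(s,(305,230,335,280),org)
print(len(pt),pt.mean(0),pt.min(0),pt.max(0),len(ps),ps.mean(0),ps.min(0),ps.max(0))
print("top@.163",onz(t,*pt.mean(0),.163))
top=ps[ps[:,1]<ps[:,1].min()+4].mean(0);print(tri(t,pt.mean(0),s,ps.mean(0)),top,tri(t,pt.mean(0),s,top))
# rack in world at z=.057
yaw=np.radians(11.5);r=np.array([.5225,-.3604]);M=np.array([[np.cos(yaw),-np.sin(yaw)],[np.sin(yaw),np.cos(yaw)]])
for y in(.06,-.06):print("slot",r+M@[-.0135,y])
# holder white plate
h=cv2.cvtColor(t["img"],cv2.COLOR_RGB2HSV).astype(int)
wh=((h[...,1]<40)&(h[...,2]>150)).astype(np.uint8);wh[:, :205]=0;wh[:,255:]=0;wh[:205]=0;wh[300:]=0
n,l,st,ce=cv2.connectedComponentsWithStats(wh);i=1+np.argmax(st[1:,4]);print(st[i])
w=np.array([onz(t,u,v,.010)[:2] for v,u in np.argwhere(l==i)],np.float32);print(cv2.minAreaRect(w),cv2.boxPoints(cv2.minAreaRect(w)))
```

```text
23 [387.60869565 238.04347826] [385 236] [390 240] 42 [318.5952381 246.0952381] [317 240] [320 253]
top@.163 [ 0.52359221 -0.29949023  0.163     ]
(array([ 0.52351759, -0.30297874,  0.14450917]), np.float64(0.0036528919367439985)) [318.84615385 241.46153846] (array([ 0.52378014, -0.30090812,  0.1564026 ]), np.float64(0.000764052567035509))
slot [ 0.49730894 -0.30429598]
slot [ 0.52123309 -0.42188695]
[ 205  205   50   95 4042]
((0.5085930228233337, 0.11943861842155457), (0.14376980066299438, 0.27133479714393616), 89.23409271240234) [[0.37197685 0.04937363]
 [0.6432874  0.04574665]
 [0.6452092  0.18950361]
 [0.37389863 0.19313058]]
```

```bash
python3 -m inch '[[[0,0,0],[0.08,-0.082,-0.025],-1],[[0,0,0],[0.08,-0.082,-0.025],-1],[[0,0,0],[0.08,-0.082,-0.025],-1],[[0,0,0],[0.08,-0.082,-0.025],-1],[[0,0,0],[0.08,-0.082,-0.025],-1],[[0,0,0],[0.08,-0.082,-0.025],-1],[[0,0,0],[0.08,-0.082,-0.025],-1],[[0,0,0],[0.08,-0.082,-0.025],-1],[[0,0,0],[0.08,-0.082,-0.025],-1],[[0,0,0],[0.08,-0.082,-0.025],-1]]'
python3 -m inch '[[[0,0,0],[0.08,-0.082,-0.025],-1],[[0,0,0],[0.08,-0.082,-0.025],-1],[[0,0,0],[0.08,-0.082,-0.025],-1],[[0,0,0],[0.08,-0.082,-0.025],-1],[[0,0,0],[0.08,-0.082,-0.025],-1],[[0,0,0],[0.08,-0.082,-0.025],-1]]'
python3 -m inch '[[[0,0,-0.019],[0,0,0],-1],[[0,0,-0.019],[0,0,0],-1],[[0,0,-0.019],[0,0,0],-1],[[0,0,-0.019],[0,0,0],-1],[[0,0,-0.019],[0,0,0],-1],[[0,0,-0.019],[0,0,0],-1],[[0,0,-0.019],[0,0,0],-1],[[0,0,-0.019],[0,0,0],-1],[[0,0,-0.019],[0,0,0],-1],[[0,0,-0.019],[0,0,0],-1]]'
python3 -m inch '[[[0,0,-0.019],[0,0,0],-1],[[0,0,-0.017],[0,0,0],-1],[[0,0,0],[0,0,0],-1],[[0,0,0],[0,0,0],-1]]'
python3 - <<'E'
from h import *
from workcell import telemetry
o=telemetry.get_obs();print(o["clock"],o["joint_pos"].round(3),o["eef_pos"],R.from_quat(o["tool_rot"]).as_matrix().round(3))
c=grab("wrist","1");cv2.imwrite("pics/w1.png",c["img"][:,:,::-1])
E
```

```text
clock: 0.98
eef_pos: [0.2995, -0.1786, 0.3066]
tool_rot: [0.991, 0.135, 0.0, 0.0]
ft_force: [0.2, -0.1, 1.0]
grip_width: 0.0855
grasp_force: 0.0
clock: 1.48
eef_pos: [0.3987, 0.0024, 0.3516]
tool_rot: [0.991, 0.136, -0.0, 0.0]
ft_force: [0.1, 0.0, 0.1]
grip_width: 0.0856
grasp_force: 0.0
clock: 2.32
eef_pos: [0.3983, 0.0006, 0.3511]
tool_rot: [0.741, 0.671, -0.0, -0.0]
ft_force: [0.1, -0.2, 0.6]
grip_width: 0.0855
grasp_force: 0.0
clock: 2.65
eef_pos: [0.3983, 0.0006, 0.3511]
tool_rot: [0.664, 0.748, -0.0, -0.0]
ft_force: [0.2, 0.2, 0.4]
grip_width: 0.0856
grasp_force: 0.0
2.65 [1.000e-03 1.600e-02 5.100e-02 1.607e+00 0.000e+00 1.454e+00] [0.39832109 0.00060314 0.35108355] [[-0.118  0.993 -0.001]
 [ 0.993  0.118  0.   ]
 [ 0.    -0.001 -1.   ]]
```

View pics/w1.png

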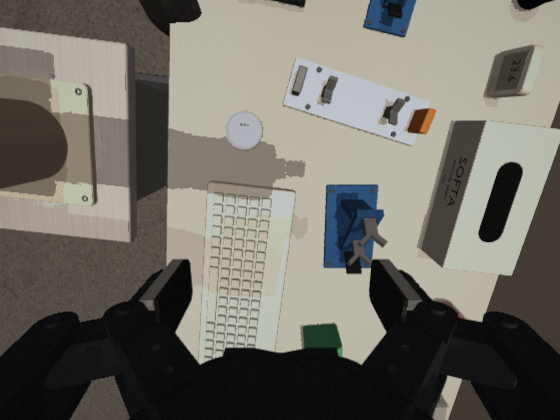

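The wrist view shows the holder with corners at about (296,58), (434,98), (412,144) and (284,106), orange stop at (421,120). The rest is at (350,228) with its black stop at (353,265). I need a second view for triangulation.

```bash
python3 -m inch '[[[0,0,0],[-0.115,0.027,0.028],-1],[[0,0,0],[-0.115,0.027,0.028],-1],[[0,0,0],[-0.115,0.027,0.028],-1],[[0,0,0],[-0.115,0.027,0.028],-1],[[0,0,0],[-0.115,0.027,0.028],-1],[[0,0,0],[-0.115,0.027,0.028],-1],[[0,0,0],[0,0,0],-1],[[0,0,0],[0,0,0],-1]]'
python3 - <<'E'
from h import *
c=grab("wrist","2")
a=load("wrist1");ia=cv2.resize(a["img"][170:285,310:400],None,fx=4,fy=4,interpolation=2)
u,v=map(int,proj(c,[.529,-.083,.05]));print(u,v)
y0=max(0,v-75);x0=u-60
ib=cv2.resize(c["img"][y0:y0+150,x0:x0+110],None,fx=3.9,fy=3.9,interpolation=2);print(x0,y0,ib.shape)
W=np.zeros((600,800,3),np.uint8);W[:460,:360]=ia;W[:min(600,ib.shape[0]),365:365+ib.shape[1]]=ib[:600]
cv2.imwrite("pics/w2.png",W[:,:,::-1])
E
```

```text
clock: 3.37
eef_pos: [0.4714, -0.2004, 0.2992]
tool_rot: [0.665, 0.747, -0.0, -0.002]
ft_force: [-0.5, 0.6, -0.3]
grip_width: 0.0855
grasp_force: 0.0
338 92
278 17 (585, 429, 3)
```

View pics/w2.png

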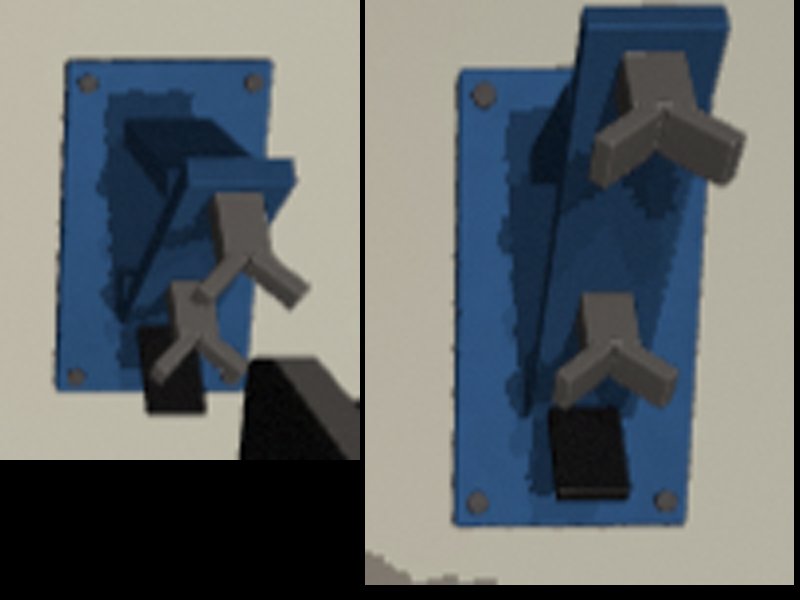

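Run:
```python
from h import *
a=load("wrist1");b=load("wrist2")
def z(c,u0,v0,k=9,s=33):
    i=c["img"][v0:v0+s,u0:u0+s].astype(float)*1.6
    i=cv2.resize(np.clip(i,0,255).astype(np.uint8),None,fx=k,fy=k,interpolation=cv2.INTER_CUBIC)
    for j in range(0,s,5): cv2.line(i,(j*k,0),(j*k,6),(255,255,0),1);cv2.line(i,(0,j*k),(6,j*k),(255,255,0),1)
    return i
b2=b["img"]
# right-view pixel = 278+(u-365)/3.9 , 17+v/3.9
W=np.vstack([np.hstack([z(a,358,216),z(b,332,28,7,42)[:297,:297]]),np.hstack([z(a,343,237),z(b,322,90)])])
print(W.shape);cv2.imwrite("pics/z.png",W[:,:,::-1])
```

```text
Traceback (most recent call last):
ValueError: all the input array dimensions except for the concatenation axis must match exactly, but along dimension 0, the array at index 0 has size 297 and the array at index 1 has size 294
```

Run:
```python
from h import *
a=load("wrist1");b=load("wrist2")
def z(c,u0,v0,k=7,s=42):
    i=c["img"][v0:v0+s,u0:u0+s].astype(float)*1.6
    i=cv2.resize(np.clip(i,0,255).astype(np.uint8),None,fx=k,fy=k,interpolation=cv2.INTER_CUBIC)
    for j in range(0,s,5): cv2.line(i,(j*k,0),(j*k,6),(255,255,0),1);cv2.line(i,(0,j*k),(6,j*k),(255,255,0),1)
    return i
W=np.vstack([np.hstack([z(a,355,212),z(b,333,25)]),np.hstack([z(a,338,235),z(b,320,85)])])
print(W.shape);cv2.imwrite("pics/z.png",W[:,:,::-1])
```

```text
(588, 588, 3)
```

View pics/z.png

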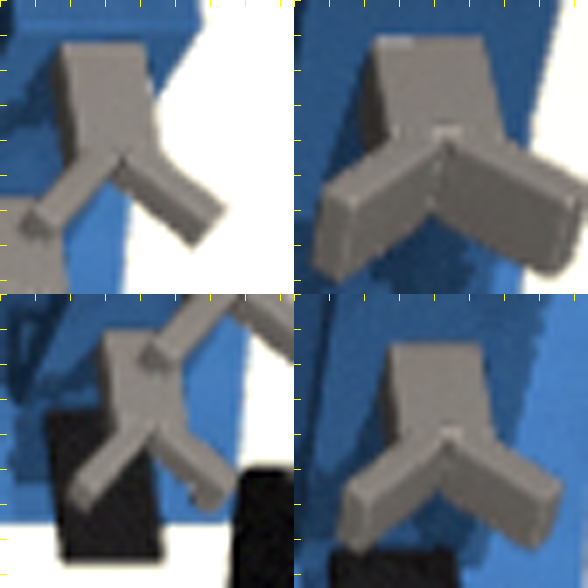

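The zooms show the V creases on the saddles' upper faces. Upper saddle: (372.0,234.5) in view 1 and (354.5,44.3) in view 2. Lower saddle: (359.0,253.7) and (341.9,105.2).

Run:
```python
from h import *
a=load("wrist1");b=load("wrist2");t=load("top0")
U,e1=tri(a,(372.0,234.5),b,(354.5,44.3));L,e2=tri(a,(359.0,253.7),b,(341.9,105.2))
print("U",U,e1,"L",L,e2,"dist",np.linalg.norm(U-L));d=(U-L)/np.linalg.norm(U-L);print(d,"elev",np.degrees(np.arcsin(d[2])),"yaw",np.degrees(np.arctan2(-d[0],d[1])))
# rest blue plate in view2 & in view1
for c,box in((b,(270,10,400,170)),(a,(310,170,400,285))):
    h=cv2.cvtColor(c["img"],cv2.COLOR_RGB2HSV).astype(int);u0,v0,u1,v1=box
    m=(h[...,0]>98)&(h[...,0]<120)&(h[...,1]>110);p=[(u,v) for v,u in np.argwhere(m) if u0<u<u1 and v0<v<v1]
    r=cv2.minAreaRect(np.array([onz(c,*q,.008)[:2] for q in p],np.float32));print("plate",r)
# holder corners in view1 -> z=.010 : white vs desk
h=cv2.cvtColor(a["img"],cv2.COLOR_RGB2HSV).astype(int)
print("sat desk/holder",h[160,330],h[85,360])
m=((h[...,1]<(h[160,330][1]+h[85,360][1])//2)&(h[...,2]>120)).astype(np.uint8)
m=cv2.morphologyEx(m,cv2.MORPH_OPEN,np.ones((3,3)));n,l,st,ce=cv2.connectedComponentsWithStats(m);i=l[85,360];print(st[i])
p=cv2.findContours((l==i).astype(np.uint8),0,2)[0][0][:,0]
r=cv2.minAreaRect(np.array([onz(a,*q,.010)[:2] for q in p],np.float32));print("holder",r)
for c,q in((a,(421,120)),):
    o=(h[...,0]>3)&(h[...,0]<22)&(h[...,1]>150)&(h[...,2]>120);k=np.argwhere(o[90:150,400:450])[:,::-1]+[400,90];print("orange stop",len(k),onz(a,*k.mean(0),.04))
```

```text
U [ 0.52333277 -0.04939512  0.13025195] 0.00010809842574333961 L [ 0.53003093 -0.0994423   0.07714454] 0.0009361313414522803 dist 0.07328016684497218
[-0.0914049   0.68295678  0.72471731] elev 46.44533684286059 yaw 7.622996787389709
plate ((0.5275357961654663, -0.07417981326580048), (0.08645717054605484, 0.16551737487316132), 6.371321678161621)
plate ((0.5339895486831665, -0.09033779054880142), (0.0960666686296463, 0.16570572555065155), 6.761567115783691)
sat desk/holder [ 23  28 189] [109  18 201]
[ 283   57  148   89 5411]
holder ((0.5010771155357361, 0.11756937950849533), (0.06945148855447769, 0.2155030220746994), 80.00504302978516)
orange stop 184 [0.60049129 0.1026381  0.04      ]
```

Triangulation agrees: saddle spacing 73 mm (72 given), rise 46°, top 0.14 m. The seated middle is at about (0.528,-0.083,0.1095) with yaw 7.1°. The holder is at (0.501,0.1175), yaw -10°, and 215 x 69 mm matches. The cap is at (0.5237,-0.2995,0.163). Now the first grasp.

```bash
python3 -m inch '[[[0,0,0],[-0.0872,0.0335,0],-1],[[0,0,0],[-0.0872,0.0335,0],-1],[[0,0,0],[-0.0872,0.0335,0],-1],[[0,0,0],[-0.0872,0.0335,0],-1],[[0,0,0],[0,0,0.05],-1],[[0,0,0],[0,0,0.05],-1],[[0,0,0],[0,0,0],-1],[[0,0,0],[0,0,0],-1]]'
python3 - <<'E'
from h import *
s=grab("side","3");c=s["img"];cv2.imwrite("pics/s3.png",cv2.resize(c[130:330,200:400],None,fx=3,fy=3)[:,:,::-1])
E
```

```text
clock: 4.08
eef_pos: [0.5239, -0.2965, 0.271]
tool_rot: [0.663, 0.749, -0.0, -0.001]
ft_force: [-0.3, 0.6, 1.1]
grip_width: 0.0854
grasp_force: 0.0
```

View pics/s3.png

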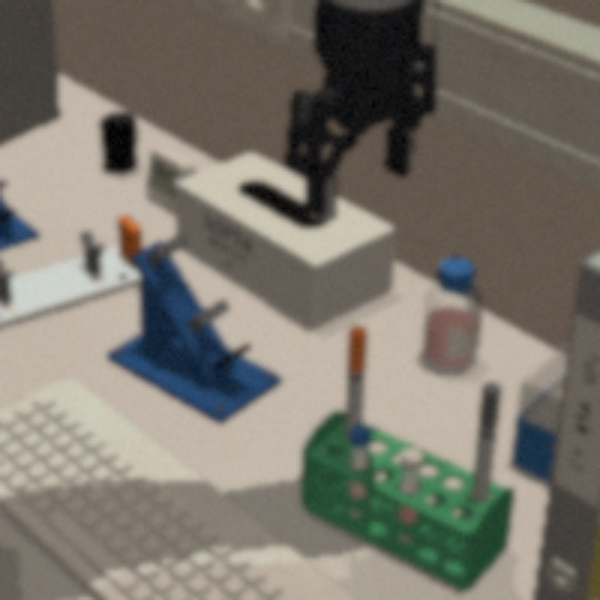

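The gripper hangs above the orange column, which stands at crop (357,350). The fingers are clear of its neighbours.

```bash
python3 -m inch '[[[0,0,0],[-0.01,0,0.079],-1],[[0,0,0],[0,0,0.079],-1],[[0,0,0],[0,0,0.079],-1],[[0,0,0],[0,0,0.079],-1],[[0,0,0],[0,0,0.079],-1],[[0,0,0],[0,0,0.079],-1],[[0,0,0],[0,0,0],-1],[[0,0,0],[0,0,0],-1]]'
python3 -m inch '[[[0,0,0],[0,0,0],1],[[0,0,0],[0,0,0],1],[[0,0,0],[0,0,0],1],[[0,0,0],[0,0,0],1],[[0,0,0],[0,0,0],1],[[0,0,0],[0,0,0],1],[[0,0,0],[0,0,0],1],[[0,0,0],[0,0,0],1],[[0,0,0],[0,0,0],1],[[0,0,0],[0,0,0],1]]'
```

```text
clock: 4.8
eef_pos: [0.5244, -0.3002, 0.1293]
tool_rot: [0.663, 0.749, -0.0, -0.001]
ft_force: [-0.1, 0.2, -0.8]
grip_width: 0.0855
grasp_force: 0.0
clock: 5.63
eef_pos: [0.5246, -0.3013, 0.1294]
tool_rot: [0.663, 0.749, -0.0, 0.0]
ft_force: [-2.0, -0.2, 6.0]
grip_width: 0.012
grasp_force: 58.5
```

```bash
python3 -m inch '[[[0,0,0],[0,0,-0.05],1],[[0,0,0],[0,0,-0.1],1],[[0,0,0],[0,0,-0.11],1],[[0,0,0],[0,0,-0.11],1],[[0,0,0],[0,0,-0.11],1],[[0,0,0],[0,0,-0.11],1],[[0,0,0],[0,0,-0.11],1],[[0,0,0],[0.04,0.006,0],1],[[0,0,0],[0.08,0.01,0],1],[[0,0,0],[0.1,0.014,0],1]]'
python3 -m inch '[[[0,0,0],[0.1,0.014,0],1],[[0,0,0],[0.1,0.014,0],1],[[0,0,0],[0.1,0.014,0],1],[[0,0,0],[0.1,0.014,0],1],[[0,0,0],[0.06,0.008,0],1],[[0,-0.0179,0],[0,0,0],1],[[0,-0.0179,0],[0,0,0],1],[[0,-0.0179,0],[0,0,0],1],[[0,-0.0179,0],[0,0,0],1],[[0,-0.0179,0],[0,0,0],1]]'
python3 -m inch '[[[0,-0.0179,0],[0,0,0],1],[[0,-0.0176,0],[0,0,0],1],[[0,0,0],[0,0,0],1],[[0,0,0],[0,0,0],1]]'
cat >> h.py <<'E'
def go(tp,Rt=None):
    from workcell import telemetry
    o=telemetry.get_obs();M=R.from_quat(o["tool_rot"]).as_matrix();p=o["eef_pos"]
    print("t",o["clock"],"p",p.round(4),"j",o["joint_pos"].round(2)); print(M.round(3))
    d=M.T@(np.array(tp)-p)/.3;print("shift",d.round(4),"rows>=",np.linalg.norm(d)*.3/.0417)
    if Rt is not None: w=R.from_matrix(M.T@Rt).as_rotvec()/(2*np.pi);print("turn",w.round(4),"rows>=",np.linalg.norm(w)*360/7.16)
yw=np.radians(7.1);hd=np.array([-np.sin(yw),np.cos(yw),0]);q=.5**.5
zc=q*hd+[0,0,q];yc=q*hd-[0,0,q];xc=np.cross(yc,zc);mid=np.array([.528,-.083,.1095]);org=mid-.08*zc
def Rm(z,x): z=z/np.linalg.norm(z);x=x-z*(x@z);x/=np.linalg.norm(x);return np.c_[x,np.cross(z,x),z]
E
python3 - <<'E'
from h import *
go(org+.130*zc-.06*yc,Rm(-zc,-yc*-1))
E
```

```text
clock: 6.47
eef_pos: [0.5257, -0.2351, 0.3378]
tool_rot: [0.664, 0.748, -0.0, 0.0]
ft_force: [0.4, 0.5, -0.9]
grip_width: 0.0125
grasp_force: 58.8
clock: 7.3
eef_pos: [0.528, -0.0944, 0.3387]
tool_rot: [0.637, 0.719, -0.185, 0.21]
ft_force: [0.2, -0.9, -2.0]
grip_width: 0.0125
grasp_force: 58.7
clock: 7.63
eef_pos: [0.5275, -0.0937, 0.3364]
tool_rot: [0.611, 0.693, -0.254, 0.285]
ft_force: [0.1, 0.1, -0.5]
grip_width: 0.0121
grasp_force: 58.7
t 7.6333 p [ 0.5275 -0.0937  0.3364] j [ 0.23  0.29  0.11  1.51 -0.78  1.72]
[[-0.091  0.992  0.084]
 [ 0.703  0.123 -0.7  ]
 [-0.705 -0.005 -0.709]]
shift [0.3587 0.0083 0.344 ] rows>= 3.576041082482904
turn [-0.0006 -0.0004  0.0005] rows>= 0.04165501935949601
```

```bash
python3 -m inch '[[[0,0,0],[0.06,0.0014,0.057],1],[[0,0,0],[0.06,0.0014,0.057],1],[[0,0,0],[0.06,0.0014,0.057],1],[[0,0,0],[0.06,0.0014,0.057],1],[[0,0,0],[0.06,0.0014,0.057],1],[[0,0,0],[0.06,0.0014,0.057],1],[[0,0,0],[0,0,0],1],[[0,0,0],[0,0,0],1]]'
python3 - <<'E'
from h import *
go(org+.130*zc-.003*yc,Rm(-zc,yc))
s=grab("side","4")["img"];w=grab("wrist","4")["img"];t=grab("top","4")["img"]
a=cv2.resize(s[160:280,210:310],(400,480),interpolation=2)
u,v=283,240
b=cv2.resize(t[205:285,260:340],(400,400),interpolation=2)
W=np.zeros((600,800,3),np.uint8);W[:480,:400]=a;W[:300,400:]=cv2.resize(w,(400,300));W[300:600,400:700]=b[50:350,50:350]
cv2.imwrite("pics/v4.png",W[:,:,::-1])
E
```

```text
clock: 8.3
eef_pos: [0.5297, -0.0922, 0.1897]
tool_rot: [0.613, 0.691, -0.254, 0.286]
ft_force: [0.2, -0.2, -0.8]
grip_width: 0.0124
grasp_force: 58.7
t 8.3 p [ 0.5297 -0.0922  0.1897] j [ 0.24  0.39 -0.14  1.16 -0.78  1.73]
[[-0.085  0.993  0.083]
 [ 0.702  0.119 -0.702]
 [-0.707 -0.001 -0.708]]
shift [ 0.2011 -0.0023  0.0007] rows>= 1.4465963283881271
turn [-0.0007 -0.0001 -0.0004] rows>= 0.04069968654485749
```

View pics/v4.png

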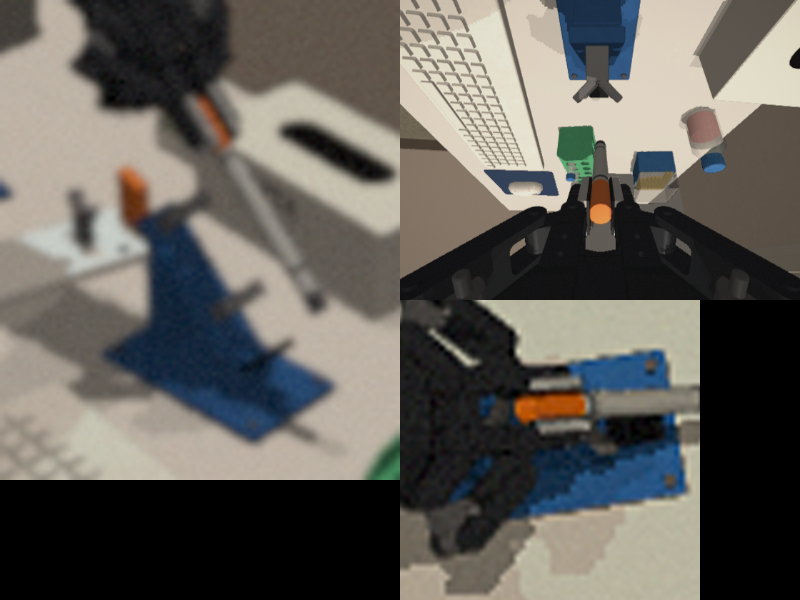

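The column is held parallel to the cradle. The wrist view shows it centred on the V mouth (column at column 600, V at column 598). I'll lower it now and feel for contact.

```bash
python3 -m inch '[[[0,0,0],[0.04,-0.0005,0],1],[[0,0,0],[0.04,-0.0005,0],1],[[0,0,0],[0.04,-0.0005,0],1],[[0,0,0],[0.04,-0.0005,0],1],[[0,0,0],[0.02,0,0],1],[[0,0,0],[0.015,0,0],1],[[0,0,0],[0,0,0],1],[[0,0,0],[0,0,0],1]]'
python3 -m inch '[[[0,0,0],[0.006,0,0],1],[[0,0,0],[0,0,0],1],[[0,0,0],[0,0,0],1]]'
python3 -m inch '[[[0,0,0],[0.004,0,0],1],[[0,0,0],[0,0,0],1],[[0,0,0],[0,0,0],1]]'
```

```text
clock: 9.12
eef_pos: [0.5245, -0.0498, 0.1482]
tool_rot: [0.612, 0.692, -0.254, 0.287]
ft_force: [0.2, 0.5, -0.8]
grip_width: 0.0122
grasp_force: 58.7
clock: 9.37
eef_pos: [0.5244, -0.049, 0.1475]
tool_rot: [0.613, 0.691, -0.254, 0.287]
ft_force: [0.8, -0.8, -0.3]
grip_width: 0.0124
grasp_force: 58.7
clock: 9.62
eef_pos: [0.5242, -0.048, 0.1464]
tool_rot: [0.613, 0.692, -0.254, 0.286]
ft_force: [0.6, -1.0, 0.1]
grip_width: 0.0125
grasp_force: 58.7
```

```bash
for i in 1; do python3 -m inch '[[[0,0,0],[0.004,0,0],1],[[0,0,0],[0,0,0],1],[[0,0,0],[0,0,0],1]]'; done
python3 -m inch '[[[0,0,0],[0.004,0,0],1],[[0,0,0],[0,0,0],1],[[0,0,0],[0,0,0],1]]'
python3 -m inch '[[[0,0,0],[0.004,0,0],1],[[0,0,0],[0,0,0],1],[[0,0,0],[0,0,0],1]]'
```

```text
clock: 9.87
eef_pos: [0.524, -0.0476, 0.1459]
tool_rot: [0.612, 0.691, -0.254, 0.287]
ft_force: [-1.3, -2.6, 1.5]
grip_width: 0.0126
grasp_force: 58.7
clock: 10.12
eef_pos: [0.5238, -0.0473, 0.1456]
tool_rot: [0.612, 0.691, -0.255, 0.287]
ft_force: [-2.3, -4.9, 5.8]
grip_width: 0.0124
grasp_force: 58.9
clock: 10.37
eef_pos: [0.5238, -0.0471, 0.1454]
tool_rot: [0.612, 0.691, -0.255, 0.288]
ft_force: [-1.5, -6.0, 6.2]
grip_width: 0.0123
grasp_force: 59.0
```

Contact at about 8 N along the cradle's normal, so the column is seated. Releasing.

```bash
python3 -m inch '[[[0,0,0],[0,0,0],0.3],[[0,0,0],[0,0,0],0],[[0,0,0],[0,0,0],-0.5],[[0,0,0],[0,0,0],-1],[[0,0,0],[0,0,0],-1],[[0,0,0],[0,0,0],-1],[[0,0,0],[0,0,0],-1],[[0,0,0],[0,0,0],-1],[[0,0,0],[0,0,0],-1],[[0,0,0],[0,0,0],-1]]'
python3 -m inch '[[[0,0,0],[0,0,-0.03],-1],[[0,0,0],[0,0,-0.06],-1],[[0,0,0],[0,0,-0.09],-1],[[0,0,0],[0,0,-0.09],-1],[[0,0,0],[0,0,-0.09],-1],[[0,0,0],[0,0,-0.09],-1],[[0,0,0],[0,0,0],-1],[[0,0,0],[0,0,0],-1]]'
python3 - <<'E'
from h import *
s=grab("side","5")["img"];w=grab("wrist","5")["img"];t=grab("top","5")["img"]
W=np.zeros((600,800,3),np.uint8);W[:480,:400]=cv2.resize(s[160:280,210:310],(400,480),interpolation=2);W[:300,400:]=cv2.resize(w,(400,300));W[300:,400:]=cv2.resize(t[210:270,260:340],(400,300),interpolation=2)
cv2.imwrite("pics/v5.png",W[:,:,::-1])
E
```

```text
clock: 11.2
eef_pos: [0.5239, -0.0453, 0.1437]
tool_rot: [0.613, 0.692, -0.254, 0.286]
ft_force: [0.4, 0.4, -0.3]
grip_width: 0.0854
grasp_force: 0.0
clock: 11.87
eef_pos: [0.5131, 0.0506, 0.2398]
tool_rot: [0.612, 0.692, -0.252, 0.287]
ft_force: [0.2, -0.8, -0.1]
grip_width: 0.0857
grasp_force: 0.0
```

View pics/v5.png

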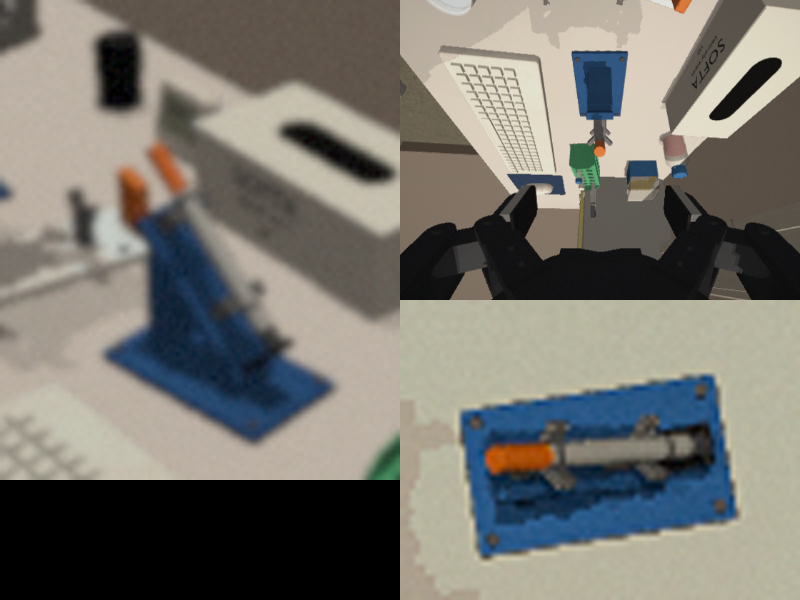

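The column lies in both saddles, cap up, foot at the stop; in the top crop the cap is at (518,458) and the foot at (700,445). I'll verify numerically, then lift, turn upright, yaw 180° and pitch for the middle grasp.

```bash
python3 - <<'E'
from h import *
t=load("top5");s=load("side5")
def o(c,b):
    h=cv2.cvtColor(c["img"],cv2.COLOR_RGB2HSV).astype(int);u0,v0,u1,v1=b
    m=((h[...,0]>3)&(h[...,0]<22)&(h[...,1]>140)&(h[...,2]>90))[v0:v1,u0:u1];p=np.argwhere(m)[:,::-1]+[u0,v0];return p.mean(0),len(p)
a,n=o(t,(265,225,305,260));b,k=o(s,(246,190,262,215));print(a,n,b,k)
p,e=tri(t,a,s,b);print(p,e,"expect",org+.142*zc,"in cradle",[(p-org)@x for x in(xc,yc,zc)])
E
python3 -m inch '[[[0,0,0],[-0.078,0,-0.078],-1],[[0,0,0],[-0.078,0,-0.078],-1],[[0,0,0],[-0.078,0,-0.078],-1],[[0,0.0179,0],[0,0,0],-1],[[0,0.0179,0],[0,0,0],-1],[[0,0.0179,0],[0,0,0],-1],[[0,0.0179,0],[0,0,0],-1],[[0,0.0179,0],[0,0,0],-1],[[0,0.0179,0],[0,0,0],-1],[[0,0.0176,0],[0,0,0],-1]]'
python3 -m inch '[[[0,0,-0.0193],[0,0,0],-1],[[0,0,-0.0193],[0,0,0],-1],[[0,0,-0.0193],[0,0,0],-1],[[0,0,-0.0193],[0,0,0],-1],[[0,0,-0.0193],[0,0,0],-1],[[0,0,-0.0193],[0,0,0],-1],[[0,0,-0.0193],[0,0,0],-1],[[0,0,-0.0193],[0,0,0],-1],[[0,0,-0.0193],[0,0,0],-1],[[0,0,-0.0193],[0,0,0],-1]]'
python3 -m inch '[[[0,0,-0.0193],[0,0,0],-1],[[0,0,-0.0193],[0,0,0],-1],[[0,0,-0.0193],[0,0,0],-1],[[0,0,-0.0193],[0,0,0],-1],[[0,0,-0.0193],[0,0,0],-1],[[0,0,-0.0193],[0,0,0],-1],[[0,0,-0.0193],[0,0,0],-1],[[0,0,-0.0193],[0,0,0],-1],[[0,0,-0.0193],[0,0,0],-1],[[0,0,-0.0193],[0,0,0],-1]]'
python3 -m inch '[[[0,0,-0.0193],[0,0,0],-1],[[0,0,-0.0193],[0,0,0],-1],[[0,0,-0.0193],[0,0,0],-1],[[0,0,-0.0193],[0,0,0],-1],[[0,0,-0.0193],[0,0,0],-1],[[0,0,-0.0175],[0,0,0],-1],[[0,0,0],[0,0,0],-1],[[0,0,0],[0,0,0],-1]]'
python3 - <<'E'
from h import *
go(mid-.081*yc+[0,0,.1],Rm(yc,-zc))
E
```

```text
[283.25373134 241.07462687] 67 [251.27777778 201.27777778] 36
[ 0.52333803 -0.03871496  0.15101578] 0.00018713331290290966 expect [ 0.52258123 -0.03949555  0.15334062] in cradle [np.float64(0.000847473735660409), np.float64(0.0021254952182243186), np.float64(0.14083767136909914)]
clock: 12.85
eef_pos: [0.5122, 0.0484, 0.3387]
tool_rot: [0.664, 0.748, 0.002, -0.001]
ft_force: [0.2, -0.4, -0.5]
grip_width: 0.0853
grasp_force: 0.0
clock: 13.68
eef_pos: [0.5118, 0.0482, 0.3371]
tool_rot: [0.116, 0.993, -0.0, -0.001]
ft_force: [-0.2, -0.5, 0.5]
grip_width: 0.0856
grasp_force: 0.0
clock: 14.52
eef_pos: [0.5118, 0.0482, 0.3371]
tool_rot: [-0.471, 0.882, 0.0, -0.001]
ft_force: [-0.3, 0.0, 0.7]
grip_width: 0.0853
grasp_force: 0.0
clock: 15.18
eef_pos: [0.5119, 0.0485, 0.3375]
tool_rot: [0.747, -0.665, -0.001, 0.001]
ft_force: [-0.9, -0.2, 0.8]
grip_width: 0.0858
grasp_force: 0.0
t 15.1833 p [0.5119 0.0485 0.3375] j [ 0.09  0.25  0.3   1.61 -0.   -1.59]
[[ 0.117 -0.993 -0.002]
 [-0.993 -0.117 -0.   ]
 [ 0.     0.002 -1.   ]]
shift [ 0.6324 -0.0039  0.236 ] rows>= 4.856274649565322
turn [-0.0002 -0.125  -0.0012] rows>= 6.286679135469519
```

The cap's centre reads (0.8, 2.1, 141) mm in the cradle frame against (0, 0, 142) expected, so it is seated at the stop.

```bash
python3 -m inch '[[[0,0,0],[0.105,-0.0007,0.0393],-1],[[0,0,0],[0.105,-0.0007,0.0393],-1],[[0,0,0],[0.105,-0.0007,0.0393],-1],[[0,0,0],[0.105,-0.0007,0.0393],-1],[[0,0,0],[0.105,-0.0007,0.0393],-1],[[0,0,0],[0.105,-0.0007,0.0393],-1],[[0,-0.0179,0],[0,0,0],-1],[[0,-0.0179,0],[0,0,0],-1],[[0,-0.0179,0],[0,0,0],-1],[[0,-0.0179,0],[0,0,0],-1]]'
python3 -m inch '[[[0,-0.0179,0],[0,0,0],-1],[[0,-0.0179,0],[0,0,0],-1],[[0,-0.0176,-0.001],[0,0,0],-1],[[0,0,0],[0,0,0],-1],[[0,0,0],[0,0,0],-1]]'
python3 - <<'E'
from h import *
go(mid-.041*yc,Rm(yc,-zc));go(mid+.017*yc,Rm(yc,-zc))
E
```

```text
clock: 16.02
eef_pos: [0.5365, -0.1389, 0.2685]
tool_rot: [0.728, -0.647, -0.168, -0.15]
ft_force: [0.6, 0.1, -0.0]
grip_width: 0.0853
grasp_force: 0.0
clock: 16.43
eef_pos: [0.536, -0.1396, 0.2642]
tool_rot: [0.691, -0.612, -0.288, -0.253]
ft_force: [0.2, 0.1, 0.2]
grip_width: 0.0853
grasp_force: 0.0
t 16.4333 p [ 0.536  -0.1396  0.2642] j [-0.56  0.73  0.6   2.    0.58 -2.43]
[[ 0.084 -0.993 -0.088]
 [-0.701 -0.122  0.703]
 [-0.708  0.002 -0.706]]
shift [0.2306 0.0023 0.3621] rows>= 3.0882983441685727
turn [ 0.      0.0003 -0.0005] rows>= 0.02970760479801536
t 16.4333 p [ 0.536  -0.1396  0.2642] j [-0.56  0.73  0.6   2.    0.58 -2.43]
[[ 0.084 -0.993 -0.088]
 [-0.701 -0.122  0.703]
 [-0.708  0.002 -0.706]]
shift [0.231  0.0022 0.5554] rows>= 4.327429595975265
turn [ 0.      0.0003 -0.0005] rows>= 0.02970760479801536
```

```bash
python3 -m inch '[[[0,0,0],[0.046,0.0005,0.072],-1],[[0,0,0],[0.046,0.0005,0.072],-1],[[0,0,0],[0.046,0.0005,0.072],-1],[[0,0,0],[0.046,0.0005,0.072],-1],[[0,0,0],[0.046,0.0005,0.072],-1],[[0,0,0],[0,0,0],-1],[[0,0,0],[0,0,0],-1]]'
python3 - <<'E'
from h import *
go(mid+.018*yc,Rm(yc,-zc))
w=grab("wrist","6");s=load
W=np.zeros((420,780,3),np.uint8);W[:,:560]=w["img"];i=grab("side","6")["img"][150:280,210:310];W[:286,560:]=cv2.resize(i,(220,286),interpolation=2)
cv2.imwrite("pics/v6.png",W[:,:,::-1]);print("mid proj",proj(w,mid),"cap",proj(w,org+.16*zc))
E
```

```text
clock: 17.02
eef_pos: [0.5326, -0.1095, 0.1444]
tool_rot: [0.694, -0.61, -0.285, -0.254]
ft_force: [0.1, -0.6, 0.5]
grip_width: 0.0852
grasp_force: 0.0
t 17.0167 p [ 0.5326 -0.1095  0.1444] j [-0.52  0.75  0.33  1.69  0.6  -2.39]
[[ 0.093 -0.992 -0.086]
 [-0.702 -0.127  0.701]
 [-0.706 -0.005 -0.708]]
shift [0.0185 0.0047 0.2054] rows>= 1.484419957425446
turn [-0.0002 -0.0003  0.0009] rows>= 0.04691689629690004
mid proj (np.float64(283.1301811040124), np.float64(225.45498186423842)) cap (np.float64(282.2742677170604), np.float64(330.86454394518586))
```

View pics/v6.png

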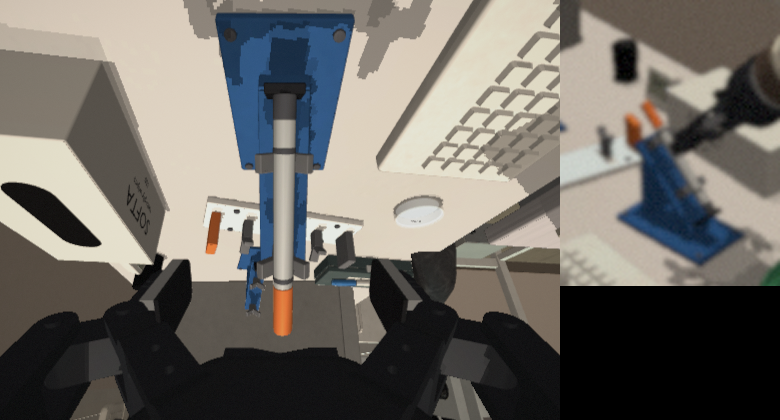

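The column runs straight up the picture at column 283, midway between the fingers. Its cap end is at row 335 (331 predicted), so the grasp target fits.

```bash
python3 -m inch '[[[0,0,0],[0.0046,0.0012,0.04],-1],[[0,0,0],[0.0046,0.0012,0.05],-1],[[0,0,0],[0.0046,0.0012,0.06],-1],[[0,0,0],[0.0046,0.0012,0.055],-1],[[0,0,0],[0,0,0],-1],[[0,0,0],[0,0,0],-1]]'
python3 -m inch '[[[0,0,0],[0,0,0],1],[[0,0,0],[0,0,0],1],[[0,0,0],[0,0,0],1],[[0,0,0],[0,0,0],1],[[0,0,0],[0,0,0],1],[[0,0,0],[0,0,0],1],[[0,0,0],[0,0,0],1],[[0,0,0],[0,0,0],1],[[0,0,0],[0,0,0],1],[[0,0,0],[0,0,0],1]]'
python3 - <<'E'
from h import *
go(mid+.019*yc,Rm(yc,-zc))
E
```

```text
clock: 17.62
eef_pos: [0.5272, -0.0719, 0.0969]
tool_rot: [0.694, -0.61, -0.285, -0.255]
ft_force: [-0.0, -1.7, 0.7]
grip_width: 0.0852
grasp_force: 0.0
clock: 18.45
eef_pos: [0.5263, -0.072, 0.0954]
tool_rot: [0.693, -0.611, -0.286, -0.254]
ft_force: [-3.0, -4.0, 4.0]
grip_width: 0.0119
grasp_force: 58.5
t 18.45 p [ 0.5263 -0.072   0.0954] j [-0.48  0.75  0.19  1.52  0.62 -2.34]
[[ 0.091 -0.992 -0.086]
 [-0.702 -0.125  0.702]
 [-0.707 -0.004 -0.707]]
shift [-0.0072 -0.001   0.004 ] rows>= 0.05933141382423654
turn [-0.0003 -0.0001  0.0006] rows>= 0.03305736390039474
```

Gripped at 58 N. Now lift out along the cradle's normal and level it.

```bash
python3 -m inch '[[[0,0,0],[0,0,-0.03],1],[[0,0,0],[0,0,-0.05],1],[[0,0,0],[0,0,-0.07],1],[[0,0,0],[0,0,-0.08],1],[[0,0,0],[0,0,-0.08],1],[[0,0,0],[0,0,-0.08],1],[[0,0,0],[0,0,-0.06],1],[[0,0,0],[0,0,0],1],[[0,0,0],[-0.05,0,-0.05],1],[[0,0,0],[-0.08,0,-0.08],1]]'
python3 -m inch '[[[0,0,0],[-0.06,0,-0.06],1],[[0,0.0179,0],[0,0,0],1],[[0,0.0179,0],[0,0,0],1],[[0,0.0179,0],[0,0,0],1],[[0,0.0179,0],[0,0,0],1],[[0,0.0179,0],[0,0,0],1],[[0,0.0179,0],[0,0,0],1],[[0,0.0176,0],[0,0,0],1],[[0,0,0],[0,0,0],1],[[0,0,0],[0,0,0],1]]'
cat >> h.py <<'E'
hx=np.array([np.cos(np.radians(10)),-np.sin(np.radians(10)),0]);hc=np.array([.501,.1176,0])
E
python3 - <<'E'
from h import *
go(hc-.0022*hx+[0,0,.12],Rm(np.array([0,0,-1.]),-hx))
E
```

```text
clock: 19.28
eef_pos: [0.5368, -0.1657, 0.242]
tool_rot: [0.692, -0.61, -0.29, -0.254]
ft_force: [0.5, -0.3, -1.4]
grip_width: 0.0121
grasp_force: 58.5
clock: 20.12
eef_pos: [0.5372, -0.1639, 0.2711]
tool_rot: [0.751, -0.66, 0.001, -0.002]
ft_force: [-0.2, 0.4, -1.9]
grip_width: 0.0121
grasp_force: 58.5
t 20.1167 p [ 0.5372 -0.1639  0.2711] j [-0.3   0.35  0.26  1.48  0.   -2.  ]
[[ 0.129 -0.992  0.004]
 [-0.992 -0.129  0.003]
 [-0.002 -0.004 -1.   ]]
shift [-0.9472  0.0074  0.5057] rows>= 7.725039944024344
turn [-1.000e-04  8.000e-04  2.984e-01] rows>= 15.004101801556956
```

```bash
python3 -m inch '[[[0,0,0],[-0.06,0.0007,0],1],[[0,0,0],[-0.11,0.0007,0],1],[[0,0,0],[-0.11,0.0007,0],1],[[0,0,0],[-0.11,0.0007,0],1],[[0,0,0],[-0.11,0.0007,0],1],[[0,0,0],[-0.11,0.0007,0],1],[[0,0,0],[-0.11,0.0007,0],1],[[0,0,0],[-0.11,0.0007,0],1],[[0,0,0],[-0.11,0.0007,0],1],[[0,0.0008,0],[-0.007,0.0007,0],1]]'
python3 -m inch '[[[0,0,0.0187],[0,0,0],1],[[0,0,0.0187],[0,0,0],1],[[0,0,0.0187],[0,0,0],1],[[0,0,0.0187],[0,0,0],1],[[0,0,0.0187],[0,0,0],1],[[0,0,0.0187],[0,0,0],1],[[0,0,0.0187],[0,0,0],1],[[0,0,0.0187],[0,0,0],1],[[0,0,0.0187],[0,0,0],1],[[0,0,0.0187],[0,0,0],1]]'
python3 -m inch '[[[0,0,0.0187],[0,0,0],1],[[0,0,0.0187],[0,0,0],1],[[0,0,0.0187],[0,0,0],1],[[0,0,0.0187],[0,0,0],1],[[0,0,0.0187],[0,0,0],1],[[0,0,0.018],[0,0,0],1],[[0,0,0],[0,0,0],1],[[0,0,0],[0,0,0],1]]'
python3 - <<'E'
from h import *
go(hc-.0022*hx+[0,0,.07],Rm(np.array([0,0,-1.]),-hx))
E
```

```text
clock: 20.95
eef_pos: [0.4995, 0.1191, 0.27]
tool_rot: [0.752, -0.66, 0.001, 0.0]
ft_force: [0.6, -0.2, -1.1]
grip_width: 0.012
grasp_force: 58.5
clock: 21.78
eef_pos: [0.5004, 0.114, 0.2701]
tool_rot: [-0.254, 0.967, -0.002, 0.0]
ft_force: [-0.7, -0.7, -0.4]
grip_width: 0.0118
grasp_force: 58.5
clock: 22.45
eef_pos: [0.5003, 0.1142, 0.2704]
tool_rot: [0.089, 0.996, -0.002, 0.001]
ft_force: [-0.7, 0.4, -0.8]
grip_width: 0.012
grasp_force: 58.5
t 22.45 p [0.5003 0.1142 0.2704] j [ 0.23  0.25  0.12  1.44 -0.    0.41]
[[-0.984  0.177  0.003]
 [ 0.177  0.984 -0.004]
 [-0.003 -0.004 -1.   ]]
shift [0.0094 0.014  0.6679] rows>= 4.806689621498236
turn [-0.0006  0.0005 -0.0005] rows>= 0.04796328582809739
```

```bash
python3 -m inch '[[[0,0,0],[0.0015,0.0024,0.09],1],[[0,0,0],[0.0015,0.0024,0.12],1],[[0,0,0],[0.0015,0.0024,0.12],1],[[0,0,0],[0.0015,0.0024,0.12],1],[[0,0,0],[0.0015,0.0024,0.12],1],[[0,0,0],[0.0015,0.002,0.08],1],[[0,0,0],[0,0,0],1],[[0,0,0],[0,0,0],1]]'
python3 - <<'E'
from h import *
go(hc-.0022*hx+[0,0,.032],Rm(np.array([0,0,-1.]),-hx))
from workcell import telemetry
z=telemetry.get_obs()["eef_pos"][2]+.019
t=grab("top","7");s=grab("side","7")
h=cv2.cvtColor(t["img"],cv2.COLOR_RGB2HSV).astype(int);m=((h[...,0]>3)&(h[...,0]<22)&(h[...,1]>140)&(h[...,2]>90)).astype(np.uint8);m[:,:205]=0;m[:,260:]=0
n,l,st,ce=cv2.connectedComponentsWithStats(m)
for i in range(1,n):
    if st[i,4]>5:
        p=onz(t,*ce[i],z);d=p-hc;print(st[i],ce[i].round(1),"at column height: along",d@hx,"across",d@[.174,.985,0])
        for uv in np.argwhere(l==i)[[0,-1]]: print("  end",uv[::-1],(onz(t,*uv[::-1],z)-hc)@hx)
E
```

```text
clock: 23.12
eef_pos: [0.498, 0.1183, 0.075]
tool_rot: [0.089, 0.996, -0.003, 0.001]
ft_force: [0.5, 0.5, -1.2]
grip_width: 0.0116
grasp_force: 58.6
t 23.1167 p [0.498  0.1183 0.075 ] j [ 0.24  0.39 -0.22  0.96 -0.01  0.41]
[[-0.984  0.177  0.001]
 [ 0.177  0.984 -0.005]
 [-0.001 -0.005 -1.   ]]
shift [-0.0028  0.0003  0.1434] rows>= 1.031753076574554
turn [-0.0008  0.0002 -0.0005] rows>= 0.04993273644411964
[227 217  13   6  48] [233.  219.4] at column height: along 0.09090113378842951 across -0.005873180570902655
  end [228 217] 0.09532017181168648
  end [238 222] 0.08591637533851659
[226 224   7  13  61] [228.8 229.9] at column height: along 0.061247787757485544 across 0.0006775897139948937
  end [228 224] 0.07655451733516558
  end [229 236] 0.045008625961608865
```

The cap's centre is 61 mm along the holder (62 expected) and 0.7 mm across, and the cap points to the orange stop. Lowering gently.

```bash
python3 -m inch '[[[0,0,0],[-0.0028,0,0.05],1],[[0,0,0],[0,0,0.04],1],[[0,0,0],[0,0,0.03],1],[[0,0,0],[0,0,0.017],1],[[0,0,0],[0,0,0],1],[[0,0,0],[0,0,0],1]]'
python3 -m inch '[[[0,0,0],[0,0,0.006],1],[[0,0,0],[0,0,0],1],[[0,0,0],[0,0,0],1]]'
python3 -m inch '[[[0,0,0],[0,0,0.004],1],[[0,0,0],[0,0,0],1],[[0,0,0],[0,0,0],1]]'
python3 -m inch '[[[0,0,0],[0,0,0.004],1],[[0,0,0],[0,0,0],1],[[0,0,0],[0,0,0],1]]'
```

```text
clock: 23.72
eef_pos: [0.5007, 0.1187, 0.0359]
tool_rot: [0.089, 0.996, -0.002, 0.003]
ft_force: [0.1, -0.7, -1.6]
grip_width: 0.0118
grasp_force: 58.5
clock: 23.97
eef_pos: [0.5005, 0.1187, 0.0338]
tool_rot: [0.089, 0.996, -0.002, 0.003]
ft_force: [-0.1, 0.2, -0.8]
grip_width: 0.0122
grasp_force: 58.5
clock: 24.22
eef_pos: [0.5001, 0.1185, 0.0322]
tool_rot: [0.089, 0.996, -0.002, 0.003]
ft_force: [-0.2, -0.0, -1.0]
grip_width: 0.0117
grasp_force: 58.5
clock: 24.47
eef_pos: [0.5002, 0.1184, 0.0311]
tool_rot: [0.089, 0.996, -0.002, 0.003]
ft_force: [-0.2, -0.9, 2.2]
grip_width: 0.0122
grasp_force: 58.8
```

```bash
python3 -m inch '[[[0,0,0],[0,0,0.003],1],[[0,0,0],[0,0,0],1],[[0,0,0],[0,0,0],1]]'
python3 -m inch '[[[0,0,0],[0,0,0.003],1],[[0,0,0],[0,0,0],1],[[0,0,0],[0,0,0],1]]'
```

```text
clock: 24.72
eef_pos: [0.5003, 0.1181, 0.0306]
tool_rot: [0.09, 0.996, -0.002, 0.003]
ft_force: [-0.6, -2.2, 4.5]
grip_width: 0.0118
grasp_force: 59.3
clock: 24.97
eef_pos: [0.5004, 0.1178, 0.0302]
tool_rot: [0.09, 0.996, -0.003, 0.003]
ft_force: [-3.0, -3.7, 9.4]
grip_width: 0.012
grasp_force: 59.8
```

Contact at 9 N. Release and retreat.

```bash
python3 -m inch '[[[0,0,0],[0,0,0],0.3],[[0,0,0],[0,0,0],0],[[0,0,0],[0,0,0],-0.5],[[0,0,0],[0,0,0],-1],[[0,0,0],[0,0,0],-1],[[0,0,0],[0,0,0],-1],[[0,0,0],[0,0,0],-1],[[0,0,0],[0,0,0],-1],[[0,0,0],[0,0,0],-1],[[0,0,0],[0,0,0],-1]]'
python3 -m inch '[[[0,0,0],[0,0,-0.03],-1],[[0,0,0],[0,0,-0.06],-1],[[0,0,0],[0,0,-0.1],-1],[[0,0,0],[0,0,-0.1],-1],[[0,0,0],[0,0,-0.1],-1],[[0,0,0],[0,0,-0.1],-1],[[0,0,0],[0,0,-0.1],-1],[[0,0,0],[-0.02,0,-0.1],-1],[[0,0,0],[0,0,0],-1],[[0,0,0],[0,0,0],-1]]'
python3 - <<'E'
from h import *
t=grab("top","8");w=grab("wrist","8");s=grab("side","8");z=.047
hy=np.array([.174,.985,0]);P=[]
for c,n in((t,"top"),(w,"wrist"),(s,"side")):
    h=cv2.cvtColor(c["img"],cv2.COLOR_RGB2HSV).astype(int);m=((h[...,0]>3)&(h[...,0]<22)&(h[...,1]>140)&(h[...,2]>90)).astype(np.uint8)
    k,l,st,ce=cv2.connectedComponentsWithStats(m)
    for i in range(1,k):
        p=onz(c,*ce[i],z);d=p-hc
        if st[i,4]>8 and np.linalg.norm(d)<.12:
            print(n,st[i],ce[i].round(1),"along",(d@hx).round(4),"across",(d@hy).round(4))
            if .045<d@hx<.078: P.append((n,c,ce[i]))
D={n:(c,q) for n,c,q in P};print(D.keys())
if "top" in D and "wrist" in D: print(tri(*D["top"],*D["wrist"]))
if "top" in D and "side" in D: print(tri(*D["top"],*D["side"]))
# column grey axis in wrist view: dark-vs-white unreliable; foot expectation
print("foot proj top",proj(t,hc-.08*hx+[0,0,z]),"wrist foot",proj(w,hc-.08*hx+[0,0,z]),"cap",proj(w,hc+.08*hx+[0,0,z]))
i=w["img"];
for a in(-.075,-.06,-.03,0,.03,.06):
    row=[]
    for y in np.arange(-.014,.0141,.002):
        u,v=proj(w,hc+a*hx+y*hy+[0,0,z]);row.append(int(i[int(v+.5),int(u+.5)].mean()) if 0<=v<419 and 0<=u<559 else -1)
    print(a,row)
E
```

```text
clock: 25.8
eef_pos: [0.5002, 0.1185, 0.0291]
tool_rot: [0.089, 0.996, -0.002, 0.003]
ft_force: [0.3, 0.5, -0.6]
grip_width: 0.0855
grasp_force: 0.0
clock: 26.63
eef_pos: [0.5065, 0.1187, 0.239]
tool_rot: [0.09, 0.996, -0.001, 0.005]
ft_force: [-0.2, -0.2, -0.7]
grip_width: 0.0853
grasp_force: 0.0
top [227 217  13   6  48] [233.  219.4] along 0.0959 across 0.0015
top [229 225   6  13  57] [231.5 230.7] along 0.0637 across 0.0003
wrist [273 223  12  31 322] [278.8 238.6] along 0.0649 across 0.0003
wrist [265 260  28   9 243] [278.9 264. ] along 0.0979 across 0.0002
side [230 203  16  12  82] [239.8 208.2] along 0.0786 across -0.0104
dict_keys(['top', 'wrist'])
(array([0.56359575, 0.10661785, 0.05003212]), np.float64(0.0005536226839701586))
foot proj top (np.float64(222.8542020806261), np.float64(282.0680741133971)) wrist foot (np.float64(277.6293690821661), np.float64(109.73074072413219)) cap (np.float64(278.6333530951336), np.float64(250.36770418091302))
-0.075 [145, 133, 133, 133, 48, 37, 41, 47, 47, 45, 37, 132, 162, 161, 161]
-0.06 [147, 133, 132, 132, 92, 89, 102, 114, 120, 102, 94, 161, 161, 161, 161]
-0.03 [154, 131, 132, 133, 77, 92, 106, 117, 121, 104, 94, 160, 160, 160, 159]
0 [131, 130, 131, 131, 82, 87, 92, 95, 96, 86, 82, 131, 181, 183, 194]
0.03 [188, 158, 190, 190, 105, 144, 167, 172, 174, 145, 108, 148, 195, 195, 194]
0.06 [191, 190, 191, 184, 145, 101, 110, 116, 116, 109, 107, 167, 194, 195, 194]
```

The column lies centred along the whole holder, within about 0.5 mm across and 2–3 mm along, and the cap is at the orange stop's side. Handing in.

```bash
python3 -c "
from workcell import workorder
print(workorder.job_done())"
```

```text
the job is handed in; nothing more can be done
None
```

The job is handed in (no verdict was returned): the orange-capped column was set down and released in the V-rest, then regripped by its middle and laid in the flat holder, and my last camera check showed it centred there with its cap towards the orange stop.

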